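# Clip the gilding brush into its drying stand

## Robot

A 6-joint arm with a two-finger parallel gripper is mounted at the origin on the work surface. World frame = base frame: x ahead of the robot, y to its left, z up, the work surface at z = 0. Lengths are in mm, angles in rad, forces in N, time in s.
With the tool pointing down it reaches from about 375 to 925 mm from the base axis. Payload 5.7 kg.
Tool frame: the origin (TCP) lies midway between the tips of the shut fingers; the grasp point (between the pads) lies 19 mm behind it (arm.pinch_z is the distance from the TCP to the grasp point, in mm); z points along the fingers, y is the line along which they close (so a half turn about z gives the same grasp; the last joint's range is limited). The gripper opens to 85 mm and grips with 20 to 120 N. Pads are 22 mm wide; open, the fingers measure 114 mm over their backs; the gripper's body (76 mm by 85 mm) begins 54 mm behind the grasp point. The pads swing forward as they close: fully open they stand 13 mm farther back than shut.
Start: joints at [-1.245, 0.359, 1.51, -0, 1.272, -0.115], TCP at [255.979, -542.621, 231.267] pointing down, gripper open.
Joint ranges: [-2.97, 2.97], [-1.01, 2.36], [0.21, 2.38], [-0.96, 4.11], [0.2, 2.71], [-2.98, 2.98]. Speed limits (rad/s): [2.39, 2.39, 3.14, 3.14, 3.14, 3.14].

## Interface

Orientations are given as a 3x3 rotation matrix whose columns are the frame's x, y, z axes.
In Python, from cell import arm gives the robot as it stands. The module is installed in compiled form; this text tells all that it offers.
- The arm moves only by the tool move_arm, never from a script. Its arguments are lists of equal length, an entry for each row: "dp": the shift along the tool's x, y, z each as a share of 0.2 m, from -1 to 1, a list of three; "turn": the turn about the tool's z as a share of pi/2 rad, from -1 to 1. In form: {"dp": [[tx, ty, tz], ...], "turn": [turn, ...]}. A call has 1 to 20 rows; each row shifts and turns the commanded pose from where the row before left it, along the tool's axes as they then stand; what a row does not reach is not made up. A row lasts 1/10 s, in which the tool goes at most 50 mm and 8.59 degrees, less where a joint would pass 70% of its speed; a pose out of reach is approached as far as the arm can. A call with a number of a shift or a turn outside -1 to 1 is refused whole. A call with a gripper value outside its range is refused whole. "claw" is the closure, from 0 (fully open) to 1 (shut), set as the call begins (left out, the last holds). The fingers move at their own pace and stop on an object; "newtons" is the grip in N (left out, the last holds). Time passes only in rows, so rows that do not move let the fingers close. It gives the time, the measured TCP pose, the force, the opening and the grip force at its end, in the units of the state.
- arm.get_obs(): the state, without advancing time (a new reading comes with each control period).
- arm.camera(name): name is "side" or "top"; returns the picture (384x512x3 uint8, blue, green, red); there is no depth.
- arm.camera_model(name): a dict with "fx", "fy", "cx", "cy" (pixels), "dist_coeffs" ([k1, k2, p1, p2, k3] as OpenCV has them; the pictures are not rectified), "camera_from_world" (4x4, takes a point from world to camera coordinates). Camera axes: x right, y down, z forward; pixel columns grow to the right and rows downward; lengths in mm; the calibration is good to about 2 mm. A picture is of the moment at which its call begins. camera_model takes no time and is no camera call.
- arm.job_done(): hands the job in; it is judged then, once.
The state is a dict: "time": time; "joints": joint angles; "joint_vel": joint speeds; "tau": joint torques, N m; "ee_pos": TCP position; "eef_rot": TCP orientation; "ft_force": force on the tool from outside, world axes, zero at the start; "moment": the same for the moment, N m; "width": opening from 0.0 (shut) to 1.0 (fully open); "grip_force": force on a finger pad.
Only numpy, scipy, OpenCV 4.12 (cv2) and the standard library are available. Lean on these libraries where they do the work, as an engineer would, in place of code of your own. Each camera call takes 0.05 s, during which the arm holds its last target. There are 200 camera calls.

## Task

The flat gilding brush lies with its red handle under the wooden hand bridge. Draw it out, lay it down on the blue felt mat and let go; then take it up afresh and press it down between the two forks of the drying stand, bristles towards the green end, until it sits home in both forks and the orange sprung jaw has closed over the handle. Press firmly but without forcing (never above 60 N), and leave the jar, the can, the leaf book and the tape where they are.

Things in the scene. Friction and masses are not known exactly. Their poses are not given: they have to be found in the camera images.
- brush: Flat brush, 191 mm long, 90 g. Origin on its axis at the middle of the red round handle (20 mm diameter, x -62.5 to 62.5 mm); +x to the bristles, z normal to the flat head. Pale stiff bristles x 92.5 to 128.5 mm, 42 mm wide, 18 mm thick. Lying flat, its axis is 10 mm above the support. It starts on the table under the bridge; its head sticks out in front, a stub of handle behind.
- ferrule (a point): centre of the brass ferrule (30 mm long along the axis, 44 mm wide, 20 mm thick), on the brush axis, 77.5 mm from the brush's origin
- bristle_tip (a point): tip of the bristles on the brush axis, 128.5 mm from the brush's origin
- bridge: Fixed wooden hand bridge: board 70 mm (x) by 160 mm (y), top 47 mm above the table, on two legs 16 mm thick at its y ends; the opening runs through along x, 128 mm wide and 35 mm high. Origin at table height under its middle; the brush head sticks out on its -x side (towards the robot).
- mat: Fixed blue felt mat, 200 mm (x) by 160 mm (y), 6 mm thick. Origin at the centre of its underside on the table.
- stand: Fixed brush stand, aluminium base 90 mm (x) by 140 mm (y), 10 mm thick; origin under its centre. Two forks, 12 mm wide, at y = +45 mm (green end: bristles go there) and -45 mm (grey), 78 mm clear between them. Each has a flat floor 52 mm above the table, a fixed wall on the -x side (inner face x = -10.8 mm, top 89 mm up) and a jaw arm on the +x side. The brush lies level along y.
- seat (a point): point on the axis of a fully seated handle, midway between the forks: 62 mm above the table over the stand's origin, axes those of the stand
- jaw (a joint): Orange sprung jaw, rad: 0 closed (at rest), to 0.5 as its two arms swing out to the stand's +x. Hinge bar 10 mm thick along y at x = 17 mm, 20 mm above the table. Its noses, 11.5 mm above the seat axis, leave a mouth 16 mm wide; lead-ins above them reach 97 mm above the table. Pressing the handle straight down takes some 10 to 20 N until the jaw springs back over it.
- jar: bystander: amber jar, 64 mm diameter, 85 mm tall, origin under its middle
- can: bystander: yellow-labelled can, 68 mm diameter, 75 mm tall, origin under its middle
- leafbook: bystander: orange book of gold leaf, 100 by 100 by 16 mm, origin under its middle
- tape: bystander: green roll of tape lying flat, 100 mm diameter, 24 mm high, origin under its middle
There are look-alikes about, which are no part of the job. Several things look just like the brush: the one meant starts nearest to the robot's base.

How it is judged:
By the outcome, as a careful person would: the job done as asked, in the order asked, and still so for the second after the job is handed in, with the robot touching nothing.
It also fails if it takes over 64 s, if anything falls off the work surface, if the arm or the gripper's body presses on something with over 40 N, if the wrist force passes 120 N, or if a joint passes its speed limit or range.

## Working session

There is one attempt and no reset: what is moved stays moved. The work goes in short steps, Python scripts to look and compute and a tool call to move; the robot and the scene stay as the last step left them, time stands still between calls to the robot, and variables do not carry over. Pictures are saved under pics/ and viewed, at most 10 in all, crops included, and the job is handed in when it is done.

Besides the shell and the picture viewer there is one more tool, called after "Emit:" as a command line: name --pt "numbers of a row" for each row, then --argument value for the rest. move_arm: Moves the arm, as the interface text tells. Its arguments: {"type":"object","properties":{"dp":{"type":"array","items":{"type":"array","items":{"type":"number","minimum":-1,"maximum":1}}},"turn":{"type":"array","items":{"type":"number","minimum":-1,"maximum":1}},"claw":{"type":"number"},"newtons":{"type":"number"}},"required":["dp","turn"]}

```bash
mkdir -p pics; ls; python3 - <<'E'
from cell import arm
import cv2
o=arm.get_obs();print(o['ee_pos'],o['eef_rot'],o['time'],arm.pinch_z,o['width'])
for n in('top','side'):
    cv2.imwrite(f'pics/{n}0.png',arm.camera(n)); m=arm.camera_model(n);print(m)
E
```

```text
pics
[ 255.75954182 -541.98431217  230.42593456] [[ 9.04397429e-01  4.26690655e-01 -6.12877914e-04]
 [ 4.26691040e-01 -9.04395650e-01  1.80697547e-03]
 [ 2.16735427e-04 -1.89573348e-03 -9.99998180e-01]] 0.0 18.700000000000003 1.0017855964946036
{'fx': 368.8482005529744, 'fy': 368.8482005529744, 'cx': 248.66121168764312, 'cy': 191.31297280021238, 'dist_coeffs': array([0.03513759, 0.        , 0.        , 0.        , 0.        ]), 'camera_from_world': array([[ 4.37388937e-03, -9.99990302e-01,  5.15676575e-04,
        -5.24295030e+01],
       [-9.91505212e-01, -4.40381084e-03, -1.29992392e-01,
         6.10069158e+02],
       [ 1.29993402e-01,  5.72763282e-05, -9.91514857e-01,
         1.25059776e+03],
       [ 0.00000000e+00,  0.00000000e+00,  0.00000000e+00,
         1.00000000e+00]])}
{'fx': 363.06222496217725, 'fy': 363.06222496217725, 'cx': 251.52396673222657, 'cy': 189.02731356264292, 'dist_coeffs': array([0.02187002, 0.        , 0.        , 0.        , 0.        ]), 'camera_from_world': array([[-9.82497220e-01, -1.86264435e-01,  2.18456384e-03,
         5.57720610e+02],
       [-1.19343346e-01,  6.20414525e-01, -7.75140621e-01,
         1.53472089e+02],
       [ 1.43025795e-01, -7.61834219e-01, -6.31784967e-01,
         1.17409636e+03],
       [ 0.00000000e+00,  0.00000000e+00,  0.00000000e+00,
         1.00000000e+00]])}
```

View pics/top0.png

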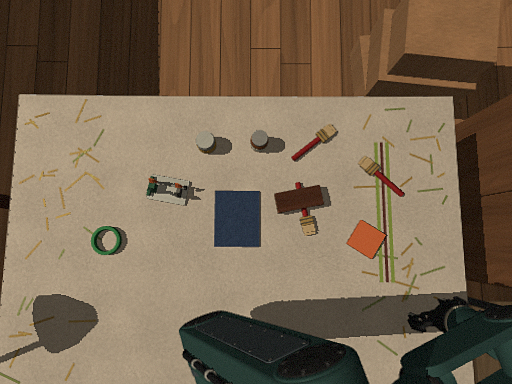

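View pics/side0.png

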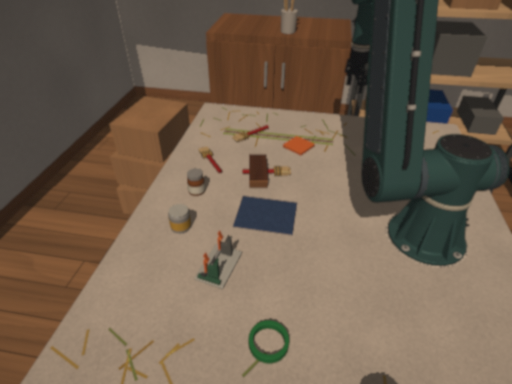

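The top view shows the target brush's head at about (308,226), the bridge at (300,198), the mat at (237,219) and the stand at (169,190). The look-alike brushes are at (315,142) and (381,176). The side view agrees.

```bash
cat > h.py <<'E'
import numpy as np, cv2
from cell import arm
def ray(n,uv):
    m=arm.camera_model(n);K=np.array([[m['fx'],0,m['cx']],[0,m['fy'],m['cy']],[0,0,1]])
    T=m['camera_from_world'];R=T[:3,:3]
    p=cv2.undistortPoints(np.array(uv,float).reshape(-1,1,2),K,m['dist_coeffs']).reshape(-1,2)
    return -R.T@T[:3,3], np.c_[p,np.ones(len(p))]@R
def plane(n,uv,z):
    c,d=ray(n,uv); return c+d*((z-c[2])/d[:,2])[:,None]
def proj(n,P):
    m=arm.camera_model(n);K=np.array([[m['fx'],0,m['cx']],[0,m['fy'],m['cy']],[0,0,1]])
    T=m['camera_from_world']
    return cv2.projectPoints(np.array(P,float).reshape(-1,1,3),cv2.Rodrigues(T[:3,:3])[0],T[:3,3],K,m['dist_coeffs'])[0].reshape(-1,2)
def blobs(mask,amin=8):
    n,l,s,c=cv2.connectedComponentsWithStats(mask.astype(np.uint8))
    return [(s[i].tolist(),c[i].round(1).tolist(),l==i) for i in range(1,n) if s[i][4]>=amin]
E
python3 - <<'E'
from h import *
t=cv2.imread('pics/top0.png');s=cv2.imread('pics/side0.png')
a=cv2.resize(t[165:215,135:205],None,fx=8,fy=8,interpolation=cv2.INTER_CUBIC)[:300,:560]
a=cv2.resize(t[168:213,138:203],None,fx=6,fy=6,interpolation=cv2.INTER_CUBIC)
b=cv2.resize(t[175:245,265:335],None,fx=5,fy=5,interpolation=cv2.INTER_CUBIC)
c=cv2.resize(s[225:290,190:250],None,fx=6,fy=6,interpolation=cv2.INTER_CUBIC)
M=np.zeros((600,800,3),np.uint8)
M[:270,:390]=a;M[:350,400:750]=b;M[275:275+325,:360]=c[:325]
d=cv2.resize(s[145:195,235:300],None,fx=5,fy=5,interpolation=cv2.INTER_CUBIC);M[350:600,400:725]=d
cv2.imwrite('pics/crop.png',M)
hsv=cv2.cvtColor(t,cv2.COLOR_BGR2HSV)
H,S,V=hsv[...,0],hsv[...,1],hsv[...,2]
for nm,m in dict(blue=(H>100)&(H<125)&(S>100),red=((H<5)|(H>172))&(S>150)&(V>80),wood=((H<12)|(H>172))&(S>80)&(V<110)&(V>30)).items():
    for st,c,l in blobs(m,15):
        if 120<c[1]<260:
            r=cv2.minAreaRect(np.argwhere(l)[:,::-1].astype(np.float32)); print(nm,st,c,plane('top',[r[0]],6)[0].round(1),r)
E
```

```text
blue [216, 191, 43, 30, 190] [240.4, 197.0] [563.4  -8.3   6. ] ((237.0, 205.5), (29.0, 42.0), 90.0)
blue [216, 204, 2, 14, 19] [216.3, 210.3] [545.2  64.6   6. ] ((216.5, 210.5), (13.0, 1.0), 90.0)
blue [230, 213, 8, 5, 15] [234.4, 214.9] [530.9   3.2   6. ] ((233.6999969482422, 214.5999755859375), (7.212489604949951, 3.8183767795562744), 8.13010311126709)
blue [215, 219, 8, 16, 32] [217.2, 227.6] [486.3  62.6   6. ] ((216.80003356933594, 227.10003662109375), (15.20526123046875, 5.81377649307251), 63.43495178222656)
blue [256, 222, 3, 20, 29] [257.5, 232.2] [471.4 -79.9   6. ] ((257.0, 231.5), (19.0, 2.0), 90.0)
blue [237, 224, 6, 10, 16] [238.9, 228.1] [481.7 -17.9   6. ] ((239.5, 228.5), (5.0, 9.0), 0.0)
blue [215, 232, 35, 14, 92] [228.7, 242.2] [446.5   8.3   6. ] ((232.0, 238.5), (34.0, 13.0), 0.0)
red [292, 137, 28, 23, 131] [305.4, 147.8] [ 775.2 -255.8    6. ] ((305.4192199707031, 147.89614868164062), (3.8590543270111084, 33.59132385253906), 52.12501525878906)
red [375, 171, 28, 25, 161] [388.4, 183.1] [ 646.6 -550.5    6. ] ((388.40850830078125, 183.10232543945312), (34.791
[... 1953 characters left out ...]
1155548095703), 69.44395446777344)
wood [478, 227, 6, 10, 18] [480.2, 231.4] [ 477.4 -859.9    6. ] ((480.3536682128906, 231.3170623779297), (4.306830406188965, 9.165818214416504), 6.34019136428833)
wood [466, 229, 9, 7, 16] [470.4, 232.6] [ 472.9 -825.9    6. ] ((470.5000305175781, 232.50003051757812), (4.427187919616699, 8.854375839233398), 71.56504821777344)
wood [384, 237, 5, 45, 110] [385.9, 259.6] [ 378.6 -529.1    6. ] ((385.83599853515625, 259.0554504394531), (44.04533386230469, 2.5209529399871826), 87.27368927001953)
wood [466, 237, 13, 19, 46] [471.1, 243.4] [ 430.9 -819.4    6. ] ((469.52252197265625, 244.6453399658203), (10.588235855102539, 18.764705657958984), 28.07248878479004)
```

View pics/crop.png

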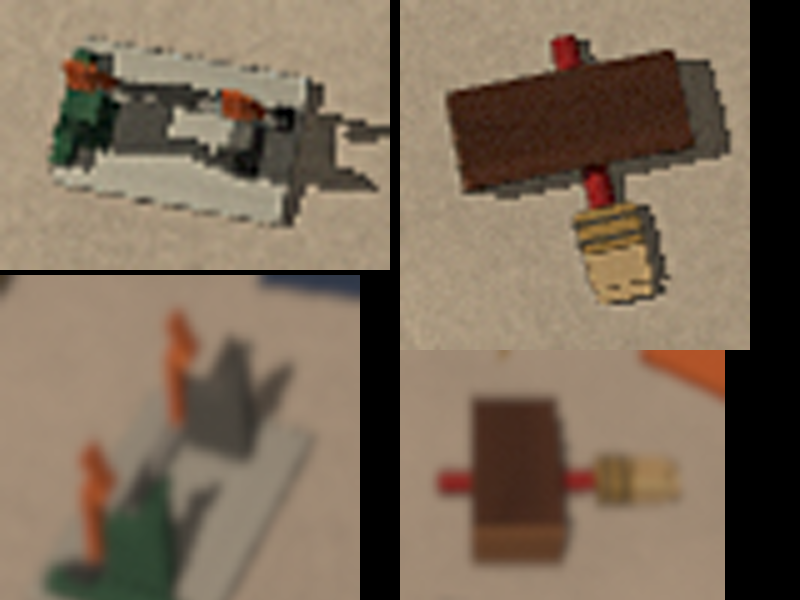

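The crops show the stand with the green fork at the left (world +y), its base corners at crop (310,80), (288,222) and (54,182), and orange jaw tips on the +x side. The brush's red stubs show behind and in front of the bridge, with the ferrule and bristles running to crop (632,298).

```bash
cat > stand.py <<'E'
from h import *
from scipy.optimize import least_squares
def fit(obs,x0):
    def pts(p):
        c,s=np.cos(p[2]),np.sin(p[2]); return lambda q:[p[0]+c*q[0]-s*q[1],p[1]+s*q[0]+c*q[1],q[2]]
    f=lambda p:np.concatenate([proj(n,[pts(p)(q)])[0]-uv for n,q,uv in obs])
    r=least_squares(f,x0); return r.x,r.fun.reshape(-1,2).round(1),pts(r.x)
E
python3 - <<'E'
from stand import *
k=lambda x,y,o,s:((x+.5)/s-.5+o[0],(y+.5)/s-.5+o[1])
T=lambda x,y:k(x,y,(138,168),6)
obs=[('top',(45,-70,10),T(311,80)),('top',(-45,-70,10),T(288,222)),('top',(-45,70,10),T(53,181)),('side',(-45,-70,10),k(316,157,(190,225),6))]
p,r,g=fit(obs,[640,200,-.2]);print('stand',p,np.degrees(p[2]),r.tolist())
for q in[(0,0,62),(-17,45,89),(-17,-45,89),(17,45,97),(17,-45,97)]:
    u=proj('top',[g(q)])[0];v=proj('side',[g(q)])[0]
    print(q,np.round(g(q),1),'crop',((u-[138,168]+.5)*6).round(),((v-[190,225]+.5)*6+[0,275]).round())
B=lambda x,y:k(x,y,(265,175),5)
obs=[('top',(35,80,47),B(47,93)),('top',(35,-80,47),B(273,50)),('top',(-35,-80,47),B(293,147)),('top',(-35,80,47),B(64,191))]
p,r,_=fit(obs,[590,-230,.2]);print('bridge',p,np.degrees(p[2]),r.tolist())
# brush clicks: end of stub, stub front, bristle tip corners, ferrule back corners
pp=[B(165,52),B(200,190),B(*((200+261)/2,(302+292)/2)),B((175+245)/2,(213+204)/2)]
print('brush top',plane('top',pp,10).round(1))
D=lambda x,y:k(x-400,y-350,(235,145),5)
print('brush side',plane('side',[D(437,481),D(597,480),D(680,478)],10).round(1))
t=cv2.imread('pics/top0.png');h=cv2.cvtColor(t,cv2.COLOR_BGR2HSV)
m=(((h[...,0]>95)&(h[...,0]<130)&(h[...,1]>60))).astype(np.uint8);m[:180]=0;m[255:]=0
m=cv2.morphologyEx(m,cv2.MORPH_CLOSE,np.ones((5,5)));st,c,l=max(blobs(m),key=lambda b:b[0][4])
r=cv2.minAreaRect(np.argwhere(l)[:,::-1].astype(np.float32));print('mat',r,plane('top',cv2.boxPoints(r),6).round(),plane('top',[r[0]],6))
E
```

```text
stand [ 6.20455624e+02  2.37915648e+02 -1.76399769e-01] -10.106962248420432 [[0.6, -0.4], [-0.7, 0.5], [-0.1, 0.3], [-0.3, -0.3]]
(0, 0, 62) [620.5 237.9  62. ] crop [165. 118.] [171. 436.]
(-17, 45, 89) [611.6 285.2  89. ] crop [ 69. 126.] [160. 478.]
(-17, -45, 89) [595.8 196.6  89. ] crop [227. 155.] [240. 342.]
(17, 45, 97) [645.1 279.2  97. ] crop [78. 65.] [ 91. 446.]
(17, -45, 97) [629.3 190.6  97. ] crop [236.  94.] [175. 312.]
bridge [ 5.84601140e+02 -2.22535258e+02  1.90792828e-01] 10.93162381274503 [[-0.1, -0.2], [-0.3, -0.0], [0.0, 0.2], [0.4, -0.0]]
brush top [[ 637.8 -225.1   10. ]
 [ 538.9 -248.7   10. ]
 [ 463.6 -268.9   10. ]
 [ 525.8 -255.5   10. ]]
brush side [[ 648.8 -226.    10. ]
 [ 524.9 -251.2   10. ]
 [ 460.8 -266.3   10. ]]
mat ((236.49996948242188, 218.49998474121094), (54.99999237060547, 42.99999237060547), 90.0) [[615.  71.   6.]
 [616. -83.   6.]
 [421. -83.   6.]
 [420.  68.   6.]] [[517.03956898  -6.9217525    6.        ]]
```

Emit:
move_arm --pt "0 0 0" --pt "0 0 0" --pt "0.157 -0.11 0.05" --pt "0.157 -0.11 0.05" --pt "0.157 -0.11 0.05" --pt "0.157 -0.11 0.05" --pt "0.157 -0.11 0.05" --pt "0.157 -0.11 0.05" --pt "0.157 -0.11 0.05" --pt "0.157 -0.11 0.05" --pt "0.157 -0.11 0.05" --pt "0.157 -0.11 0.05" --pt "0 0 0" --pt "0 0 0" --turn '[0.068, 0.068, 0, 0, 0, 0, 0, 0, 0, 0, 0, 0, 0, 0]' --claw 0 --newtons 60

```text
time: 1.5
ee_pos: [512.2, -256.7, 130.7]
eef_rot: [[0.974, 0.227, -0.001], [0.227, -0.974, 0.001], [-0.001, -0.001, -1.0]]
ft_force: [0.0, -0.8, -0.7]
width: 1.001
grip_force: 0.0
```

Emit:
move_arm --pt "0 0 0.15" --pt "0 0 0.15" --pt "0 0 0.15" --pt "0 0 0.1" --pt "0 0 0.06" --pt "0 0 0.028" --pt "0 0 0" --turn '[0, 0, 0, 0, 0, 0, 0]'

```text
time: 2.2
ee_pos: [512.0, -258.1, 3.6]
eef_rot: [[0.974, 0.224, -0.0], [0.224, -0.974, 0.0], [-0.0, -0.0, -1.0]]
ft_force: [0.3, -0.2, -0.7]
width: 1.0
grip_force: 0.0
```

Emit:
move_arm --pt "0 0 0" --pt "0 0 0" --pt "0 0 0" --pt "0 0 0" --pt "0 0 0" --pt "0 0 0" --pt "0 0 0" --pt "0 0 0" --turn '[0, 0, 0, 0, 0, 0, 0, 0]' --claw 1

```text
time: 3.0
ee_pos: [513.0, -257.8, 5.0]
eef_rot: [[0.974, 0.226, 0.001], [0.226, -0.974, -0.001], [0.001, 0.001, -1.0]]
ft_force: [-0.1, 0.2, 7.5]
width: 0.499
grip_force: 60.7
```

Emit:
move_arm --pt "0 0 -0.015" --pt "-0.05 0 0" --pt "-0.1 0 0" --pt "-0.1 0 0" --pt "-0.1 0 0" --pt "-0.1 0 0" --pt "-0.1 0 0" --pt "-0.1 0 0" --pt "0 0 0" --turn '[0, 0, 0, 0, 0, 0, 0, 0, 0]'

```text
time: 3.9
ee_pos: [382.5, -286.0, 6.5]
eef_rot: [[0.975, 0.224, -0.003], [0.224, -0.975, 0.002], [-0.002, -0.003, -1.0]]
ft_force: [-0.0, 0.7, -0.6]
width: 0.497
grip_force: 60.8
```

```bash
python3 - <<'E'
from h import *
o=arm.get_obs();print(o['ee_pos'],o['ft_force'],o['moment'],o['joints'])
t=arm.camera('top');s=arm.camera('side')
M=np.zeros((450,800,3),np.uint8)
M[:450,:400]=cv2.resize(t[170:280,260:358],(400,450),interpolation=cv2.INTER_CUBIC)
M[:450,400:]=cv2.resize(s[120:220,240:330],(400,450),interpolation=cv2.INTER_CUBIC)
cv2.imwrite('pics/pull.png',M)
E
```

```text
[ 382.46598715 -285.95526313    6.49484062] [-0.00791182  0.70171793 -0.56375038] [0.01437196 0.05507949 0.00678694] [-7.86521222e-01  5.26437451e-01  1.98034936e+00 -5.66767656e-04
  6.38226470e-01  5.59218741e-01]
```

View pics/pull.png

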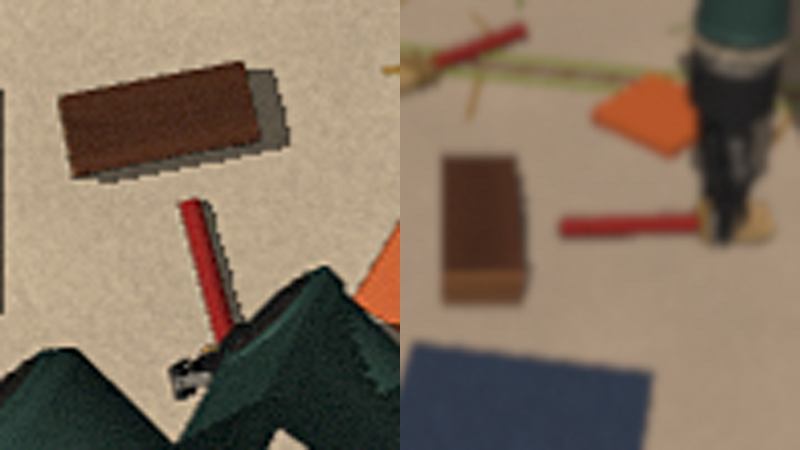

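The brush is out. It is held at the ferrule, and the handle end at crop (190,203) is well clear of the bridge.

Emit:
move_arm --pt "0 0 -0.1" --pt "0 0 -0.16" --pt "0 0 -0.06" --pt "0 0 0" --pt "0 0 0" --pt "0 0 0" --pt "0 0 0" --pt "0 0 0" --pt "0 0 0" --pt "-0.037 -0.171 0" --pt "-0.037 -0.171 0" --pt "-0.037 -0.171 0" --pt "-0.037 -0.171 0" --pt "-0.037 -0.171 0" --pt "-0.037 -0.171 0" --pt "-0.037 -0.171 0" --pt "-0.037 -0.171 0" --pt "-0.037 -0.171 0" --pt "0 0 0" --pt "0 0 0" --turn '[0, 0, 0, 0.0795, 0.0795, 0.0795, 0.0795, 0.0795, 0.0795, 0, 0, 0, 0, 0, 0, 0, 0, 0, 0, 0]'

```text
time: 6.0
ee_pos: [482.1, 14.3, 70.8]
eef_rot: [[0.868, -0.496, 0.001], [-0.496, -0.868, -0.0], [0.001, -0.0, -1.0]]
ft_force: [0.8, 0.1, -1.1]
width: 0.5
grip_force: 61.2
```

Emit:
move_arm --pt "0 0 0.1" --pt "0 0 0.1" --pt "0 0 0.05" --pt "0 0 0.025" --pt "0 0 0.015" --pt "0 0 0.008" --pt "0 0 0" --turn '[0, 0, 0, 0, 0, 0, 0]'

```text
time: 6.7
ee_pos: [481.8, 13.0, 11.4]
eef_rot: [[0.867, -0.499, 0.001], [-0.499, -0.867, 0.0], [0.001, -0.0, -1.0]]
ft_force: [0.3, 0.2, -0.7]
width: 0.501
grip_force: 61.1
```

Emit:
move_arm --pt "0 0 0" --pt "0 0 0" --pt "0 0 0" --pt "0 0 0" --pt "0 0 0" --pt "0 0 -0.05" --pt "0 0 -0.15" --pt "0 0 -0.2" --pt "0 0 -0.2" --pt "0 -0.2 -0.2" --pt "0 -0.2 0" --pt "0 -0.2 0" --pt "0 -0.2 0" --pt "0 0 0" --turn '[0, 0, 0, 0, 0, 0, 0, 0, 0, 0, 0, 0, 0, 0]' --claw 0

```text
time: 8.1
ee_pos: [561.8, 151.7, 167.7]
eef_rot: [[0.868, -0.496, 0.004], [-0.496, -0.868, 0.002], [0.002, -0.004, -1.0]]
ft_force: [-0.3, -0.1, 0.0]
width: 0.999
grip_force: 0.0
```

```bash
python3 - <<'E'
from h import *
o=arm.get_obs();print(o['ee_pos'],o['ft_force'],o['joints'])
t=arm.camera('top');s=arm.camera('side')
cv2.imwrite('pics/t2.png',t);cv2.imwrite('pics/s2.png',s)
M=np.zeros((400,800,3),np.uint8)
M[:,:400]=cv2.resize(t[180:260,200:280],(400,400),interpolation=cv2.INTER_CUBIC)
M[:,400:]=cv2.resize(s[170:250,225:305],(400,400),interpolation=cv2.INTER_CUBIC)
cv2.imwrite('pics/mat.png',M)
for n,im,box in(('top',t,(195,265,190,250)),('side',s,(225,305,190,240))):
    h=cv2.cvtColor(im,cv2.COLOR_BGR2HSV);m=((h[...,0]<6)|(h[...,0]>170))&(h[...,1]>120)&(h[...,2]>60)
    k=np.zeros(m.shape,bool);k[box[2]:box[3],box[0]:box[1]]=1
    for st,c,l in blobs(m&k,20):
        r=cv2.minAreaRect(np.argwhere(l)[:,::-1].astype(np.float32));b=cv2.boxPoints(r)
        b=b if np.linalg.norm(b[0]-b[1])<np.linalg.norm(b[1]-b[2]) else np.roll(b,-1,0)
        e=np.array([(b[0]+b[1])/2,(b[2]+b[3])/2]);P=plane(n,np.r_[e,[e.mean(0)]],16);d=P[1]-P[0]
        print(n,st,P.round(1).tolist(),np.degrees(np.arctan2(d[1],d[0])),np.linalg.norm(d))
E
```

```text
[561.76953285 151.72121609 167.72408973] [-0.30628485 -0.09949004  0.02484569] [1.44057145e-01 3.94648660e-01 1.62783059e+00 1.80014252e-03
 1.11473880e+00 2.23325770e+00]
top [232, 193, 20, 32, 171] [[606.0, -54.1, 16.0], [497.0, 4.8, 16.0], [551.2, -24.4, 16.0]] 151.60875818485323 123.87959474444604
side [243, 197, 29, 19, 156] [[607.8, -58.5, 16.0], [502.1, 0.7, 16.0], [553.7, -28.2, 16.0]] 150.75749727235728 121.2189159822978
```

View pics/mat.png

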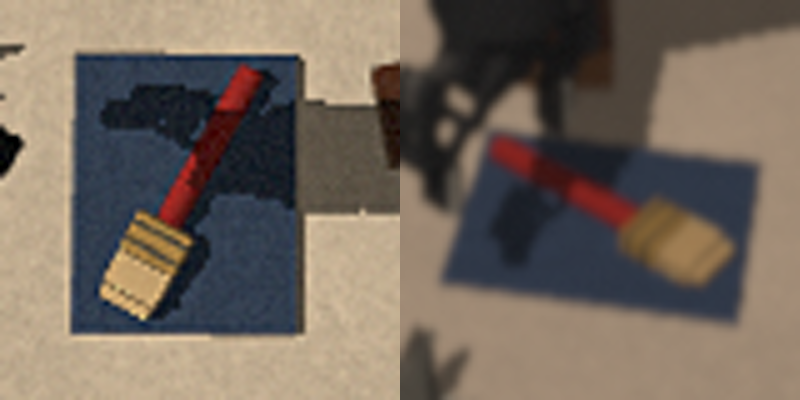

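The brush lies wholly on the mat, released. The handle runs from crop (250,70) to (170,220), and its middle is at about (551.5,-25.5) with yaw 151°.

Emit:
move_arm --pt "0 0 0" --pt "0 0 0" --pt "0 0 0" --pt "0 0 0" --pt "0 0 0" --pt "0 0 0" --pt "0 0 0" --pt "0 0 0" --pt "0 0 0" --pt "0 0 0" --pt "0 0 0" --pt "0 0 0" --pt "0 0 0" --pt "0 0 0" --pt "0 0 0" --pt "0 0 0" --pt "0 0 0" --pt "0 0 0" --pt "0 0 0" --pt "0 0 0" --turn '[-0.0915, -0.0915, -0.0915, -0.0915, -0.0915, -0.0915, -0.0915, -0.0915, -0.0915, -0.0915, -0.0915, -0.0915, -0.0915, -0.0915, -0.0915, -0.0915, -0.0915, -0.0915, -0.0915, -0.0915]'

```text
time: 10.2
ee_pos: [557.7, 146.3, 166.6]
eef_rot: [[-0.708, 0.707, -0.001], [0.707, 0.708, -0.0], [0.001, -0.001, -1.0]]
ft_force: [-0.1, 0.0, -0.2]
width: 1.002
grip_force: 0.0
```

Emit:
move_arm --pt "0 0 0" --pt "0 0 0" --pt "-0.077 -0.16 0.08" --pt "-0.077 -0.16 0.08" --pt "-0.077 -0.16 0.08" --pt "-0.077 -0.16 0.08" --pt "-0.077 -0.16 0.08" --pt "0 0 0" --pt "0 0 0" --turn '[-0.0895, -0.0895, 0, 0, 0, 0, 0, 0, 0]'

```text
time: 11.1
ee_pos: [547.0, -30.7, 86.4]
eef_rot: [[-0.872, 0.489, -0.002], [0.489, 0.872, 0.001], [0.002, -0.0, -1.0]]
ft_force: [-0.1, 0.4, -0.8]
width: 1.003
grip_force: 0.0
```

Emit:
move_arm --pt "-0.007 0.034 0.1" --pt "0 0 0.12" --pt "0 0 0.1" --pt "0 0 0.045" --pt "0 0 0.02" --pt "0 0 0" --turn '[0, 0, 0, 0, 0, 0]' --newtons 90

```text
time: 11.7
ee_pos: [553.0, -23.7, 9.8]
eef_rot: [[-0.874, 0.486, 0.0], [0.486, 0.874, 0.0], [0.0, 0.0, -1.0]]
ft_force: [0.0, -0.1, 0.5]
width: 1.0
grip_force: 0.0
```

Emit:
move_arm --pt "0 0 0" --pt "0 0 0" --pt "0 0 0" --pt "0 0 0" --pt "0 0 0" --pt "0 0 0" --pt "0 0 0" --pt "0 0 0" --pt "0 0 0" --pt "0 0 0" --turn '[0, 0, 0, 0, 0, 0, 0, 0, 0, 0]' --claw 1

```text
time: 12.7
ee_pos: [553.2, -24.3, 10.2]
eef_rot: [[-0.874, 0.486, 0.001], [0.486, 0.874, -0.0], [-0.001, 0.0, -1.0]]
ft_force: [-0.8, 0.4, 7.5]
width: 0.194
grip_force: 87.8
```

Emit:
move_arm --pt "0 0 -0.05" --pt "0 0 -0.15" --pt "0 0 -0.2" --pt "0 0 -0.2" --pt "0 0 -0.1" --pt "0 0 0" --pt "0 0 0" --pt "0 0 0" --pt "0 0 0" --pt "0 0 0" --pt "0 0 0" --pt "0 0 0" --pt "0 0 0" --pt "0 0 0" --pt "0 0 0" --turn '[0, 0, 0, 0, 0, 0.0877, 0.0877, 0.0877, 0.0877, 0.0877, 0.0877, 0.0877, 0.0877, 0.0877, 0]'

```text
time: 14.2
ee_pos: [552.7, -24.1, 149.8]
eef_rot: [[0.177, 0.984, -0.0], [0.984, -0.177, 0.0], [0.0, -0.0, -1.0]]
ft_force: [-0.2, -0.3, -1.3]
width: 0.191
grip_force: 88.2
```

Emit:
move_arm --pt "0.17 0.012 0" --pt "0.17 0.012 0" --pt "0.17 0.012 0" --pt "0.17 0.012 0" --pt "0.17 0.012 0" --pt "0.17 0.012 0" --pt "0.17 0.012 0" --pt "0.15 0.012 0" --pt "0 0 0" --pt "0 0 0" --turn '[0, 0, 0, 0, 0, 0, 0, 0, 0, 0]'

```text
time: 15.2
ee_pos: [618.6, 236.7, 149.4]
eef_rot: [[0.172, 0.985, -0.001], [0.985, -0.172, -0.0], [-0.001, -0.001, -1.0]]
ft_force: [-1.2, 0.0, -1.2]
width: 0.194
grip_force: 88.1
```

```bash
python3 - <<'E'
from h import *
o=arm.get_obs();print(o['ee_pos'],o['eef_rot'].round(3).tolist(),o['ft_force'],o['moment'],o['joints'].round(2))
t=arm.camera('top');s=arm.camera('side')
M=np.zeros((500,800,3),np.uint8)
M[:,:350]=cv2.resize(t[150:250,135:205],(350,500),interpolation=cv2.INTER_CUBIC)
M[:,350:]=cv2.resize(s[190:300,170:270],(450,500),interpolation=cv2.INTER_CUBIC)
cv2.imwrite('pics/above.png',M)
E
```

```text
[618.60892787 236.67367569 149.36504327] [[0.172, 0.985, -0.001], [0.985, -0.172, -0.0], [-0.001, -0.001, -1.0]] [-1.22219687  0.02040511 -1.19777474] [-0.03490124 -0.00160114 -0.01735378] [ 0.26  0.52  1.45 -0.    1.17  0.43]
```

View pics/above.png

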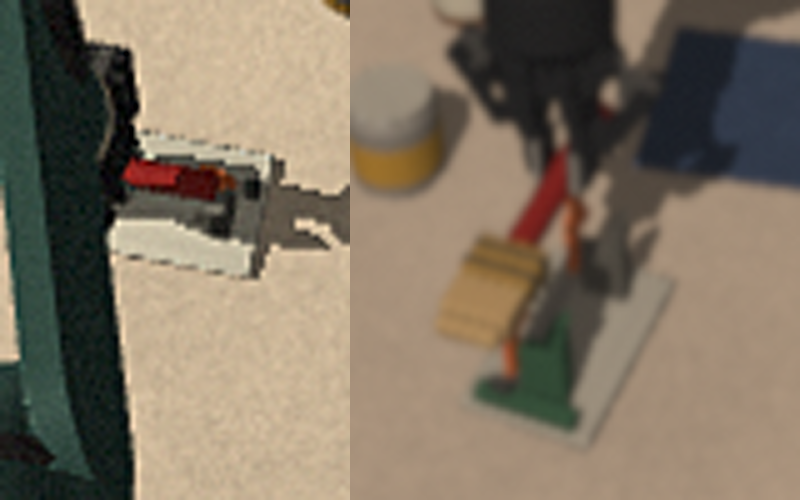

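Side view: the brush is held level above the stand, with the bristles towards the green fork. The stand's base corners are visible at crop (676,283) and (585,447), and I'll refine the fit with them.

```bash
python3 - <<'E'
from stand import *
k=lambda x,y,o,s:((x+.5)/s-.5+o[0],(y+.5)/s-.5+o[1])
T=lambda x,y:k(x,y,(138,168),6)
S=lambda x,y:((x-350+.5)/4.5-.5+170,(y+.5)*110/500-.5+190)
U=lambda x,y:k(x,y,(135,150),5)
obs=[('top',(45,-70,10),T(311,80)),('top',(-45,-70,10),T(288,222)),('top',(-45,70,10),T(53,181)),('side',(-45,-70,10),S(676,283)),('side',(-45,70,10),S(584,448)),('top',(45,-70,10),U(272,153)),('top',(-45,-70,10),U(258,277))]
for o in(obs,obs[:3]+obs[5:],obs[3:5]):
    p,r,g=fit(o,[620,237,-.17]);print(p.round(1),np.degrees(p[2]),r.tolist())
# measured handle end (red, rear end) in top + bristle tip in side vs expected from TCP
from cell import arm
R=arm.get_obs();x=R['eef_rot'][:,0];c=R['ee_pos']+[0,0,5.8]
for a in(-62.5,128.5): print(a,(proj('side',[c+a*x])[0]-[169.5,189.5])*4.5+[350,0],(proj('top',[c+a*x])[0]-[134.5,149.5])*5)
E
```

```text
[ 6.214e+02  2.393e+02 -2.000e-01] -10.445287595289619 [[0.2, -0.6], [-1.2, 0.3], [-0.6, -0.1], [-0.4, -1.1], [0.9, -1.5], [0.6, 0.2], [-1.8, -0.1]]
[ 6.202e+02  2.378e+02 -2.000e-01] -9.051130777773716 [[0.4, -0.8], [-0.4, 0.2], [0.1, 0.7], [0.8, -0.0], [-1.0, -0.2]]
[ 6.208e+02  2.430e+02 -2.000e-01] -11.748104536437793 [[-0.1, 0.3], [0.1, -0.2]]
-62.5 [606.22166838 106.52201956] [219.72830677 188.31290337]
128.5 [464.16065814 330.42846946] [-74.91505396 135.12326338]
```

Emit:
move_arm --pt "0.012 0.009 0.05" --pt "0 0 0.1" --pt "0 0 0.06" --pt "0 0 0.02" --pt "0 0 0.02" --pt "0 0 0.02" --pt "0 0 0.02" --pt "0 0 0" --turn '[0.005, 0, 0, 0, 0, 0, 0, 0]' --newtons 110

```text
time: 16.1
ee_pos: [621.1, 238.3, 91.2]
eef_rot: [[0.184, 0.983, -0.0], [0.983, -0.184, -0.0], [-0.0, -0.0, -1.0]]
ft_force: [-0.1, -0.0, -1.2]
width: 0.188
grip_force: 109.9
```

Emit:
move_arm --pt "0 0 0.02" --pt "0 0 0.02" --pt "0 0 0.02" --pt "0 0 0" --turn '[0, 0, 0, 0]'

```text
time: 16.5
ee_pos: [619.8, 238.3, 78.7]
eef_rot: [[0.184, 0.983, -0.003], [0.983, -0.184, -0.0], [-0.001, -0.003, -1.0]]
ft_force: [-3.4, 0.7, -0.0]
width: 0.186
grip_force: 110.6
```

Emit:
move_arm --pt "0 0 0.015" --pt "0 0 0.015" --pt "0 0 0.015" --pt "0 0 0" --turn '[0, 0, 0, 0]'

```text
time: 16.9
ee_pos: [620.0, 238.6, 71.1]
eef_rot: [[0.184, 0.983, -0.002], [0.983, -0.184, 0.001], [0.0, -0.002, -1.0]]
ft_force: [-6.9, 1.0, 7.4]
width: 0.181
grip_force: 111.4
```

Emit:
move_arm --pt "0 0 0.015" --pt "0 0 0.015" --pt "0 0 0.01" --pt "0 0 0" --turn '[0, 0, 0, 0]'

```text
time: 17.3
ee_pos: [620.1, 238.5, 62.1]
eef_rot: [[0.184, 0.983, -0.002], [0.983, -0.184, 0.0], [-0.0, -0.002, -1.0]]
ft_force: [-4.8, 1.3, 0.8]
width: 0.187
grip_force: 110.7
```

Emit:
move_arm --pt "0 0 0.012" --pt "0 0 0.01" --pt "0 0 0.006" --pt "0 0 0" --turn '[0, 0, 0, 0]'

```text
time: 17.7
ee_pos: [621.9, 238.1, 56.6]
eef_rot: [[0.184, 0.983, 0.001], [0.983, -0.184, -0.0], [0.0, 0.001, -1.0]]
ft_force: [-1.5, 0.5, -3.3]
width: 0.182
grip_force: 110.2
```

Emit:
move_arm --pt "0 0 0.006" --pt "0 0 0.005" --pt "0 0 0" --turn '[0, 0, 0]'

```text
time: 18.0
ee_pos: [622.0, 238.2, 56.2]
eef_rot: [[0.184, 0.983, 0.002], [0.983, -0.184, 0.0], [0.0, 0.002, -1.0]]
ft_force: [-3.8, -1.3, 8.3]
width: 0.186
grip_force: 111.6
```

Emit:
move_arm --pt "0 0 0.005" --pt "0 0 0" --turn '[0, 0]'

```text
time: 18.2
ee_pos: [622.1, 238.3, 56.2]
eef_rot: [[0.184, 0.983, 0.002], [0.983, -0.184, 0.0], [0.001, 0.002, -1.0]]
ft_force: [-4.6, -2.9, 13.6]
width: 0.183
grip_force: 112.3
```

Emit:
move_arm --pt "0 0 0.007" --pt "0 0 0" --pt "0 0 -0.012" --turn '[0, 0, 0]'

```text
time: 18.5
ee_pos: [622.1, 238.3, 56.6]
eef_rot: [[0.184, 0.983, 0.002], [0.983, -0.184, 0.0], [0.001, 0.002, -1.0]]
ft_force: [-0.8, -0.3, -2.9]
width: 0.189
grip_force: 110.1
```

Emit:
move_arm --pt "0 0 0" --pt "0 0 0" --pt "0 0 0" --pt "0 0 0" --pt "0 0 0" --pt "0 0 -0.03" --pt "0 0 -0.1" --pt "0 0 -0.15" --pt "0 0 -0.2" --pt "0 0 -0.2" --pt "0 0 0" --turn '[0, 0, 0, 0, 0, 0, 0, 0, 0, 0, 0]' --claw 0.5

```text
time: 19.6
ee_pos: [625.4, 239.5, 198.0]
eef_rot: [[0.184, 0.983, 0.012], [0.983, -0.184, 0.003], [0.005, 0.011, -1.0]]
ft_force: [0.6, -0.5, -0.0]
width: 0.502
grip_force: 0.0
```

Emit:
move_arm --pt "-0.2 0 0" --pt "-0.2 0 0" --pt "-0.2 0 0" --pt "-0.2 0 0" --pt "-0.2 0 0" --pt "-0.2 0 0" --pt "-0.2 0 0" --pt "-0.1 0 0" --pt "0 0 0" --pt "0 0 0" --turn '[0, 0, 0, 0, 0, 0, 0, 0, 0, 0]'

```text
time: 20.6
ee_pos: [565.9, -56.6, 190.6]
eef_rot: [[0.185, 0.983, -0.0], [0.983, -0.185, 0.001], [0.001, -0.0, -1.0]]
ft_force: [0.4, 1.6, 0.6]
width: 0.499
grip_force: 0.0
```

```bash
python3 - <<'E'
from h import *
t=arm.camera('top');s=arm.camera('side')
M=np.zeros((500,800,3),np.uint8)
M[:,:400]=cv2.resize(t[150:230,130:210],(400,400),interpolation=cv2.INTER_CUBIC)[:500] if 0 else cv2.resize(t[140:240,130:210],(400,500),interpolation=cv2.INTER_CUBIC)
M[:,400:]=cv2.resize(s[210:310,180:260],(400,500),interpolation=cv2.INTER_CUBIC)
cv2.imwrite('pics/end.png',M)
E
```

```text
(no output)
```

View pics/end.png

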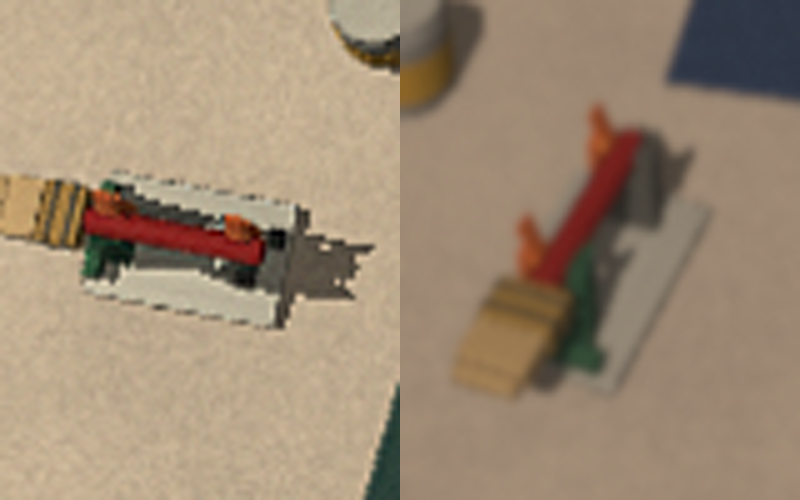

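Both orange noses (top crop (108,203) and (238,228)) sit back at their rest positions, over the handle. The brush is level, with its bristles beyond the green fork.

```bash
python3 -c "
from cell import arm
print(arm.job_done())"
```

```text
the job is handed in; nothing more can be done
None
```

The brush was drawn out, laid on the mat and released, then regripped and pressed home in both forks with the jaw closed over the handle; I handed the job in at about 21 s, and the highest press I read was 13.6 N.

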